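# Bring the red-lidded spice tin round on the lazy Susan and stand it on the scale

## Task

With light fingertip pressure on the bare wooden rim, turn the lazy Susan until the spice tin with the red lid is squarely at the front, nearest the robot, and let go of the disc: do not push it round by its tins and never lean hard on it. Then lift the red-lidded tin off and set it down gently, upright, in the middle of the kitchen scale's round platform, leaving the other four tins standing on the lazy Susan and everything else on the worktop where it is.

Things in the scene. Friction and masses are not known exactly. Their poses are not given: they have to be found in the camera images.
- turntable: Lazy Susan, its rubber foot fast on the worktop. Origin: on its vertical axis of rotation, at worktop height; x points straight away from the robot (world x), so its front is its -x side. It carries a plain smooth wooden disc 330 mm across, 18 mm thick, no lip. Five tins stand loose on it, centres 80 to 97 mm from the axis, about 45 degrees apart, at first all round its back half.
- disc_top (a point): Middle of the disc's top, on the axis, 42 mm above the worktop. Outside a thin dark circle of 128 mm radius the rim is bare. The disc is hard, a little warped and out of level: near the edge its top lies up to 4 mm above or below 42 mm and the edge up to 6 mm nearer or farther than 165 mm, changing as it turns, so approach slowly (8 mm/s), feel the contact and correct it all along.
- disc (a joint): Angle of the disc, rad, counter-clockwise from above positive, any value at the start; turns freely past a full turn either way. The bearing is stiff and stays where it is left: 0.36 N m (2.2 N along the edge) turns it slowly. Fingertips on the wood have a friction coefficient of about 0.35 to 0.8: pressed near the edge with 10 to 15 N they carry it along. Never press with over 20 N.
- tin_red: The marked tin: closed cylindrical cream spice tin with a red lid, 44 mm in diameter, 66 mm high, 0.1 to 0.2 kg. Origin: centre of its underside; z up along its axis. Stands loose on the disc.
- tin_green: Another spice tin of the same size, with a green lid, on the lazy Susan: to stay standing there, not to be touched. Origin: centre of its underside.
- tin_yellow: Another spice tin of the same size, with a yellow lid, on the lazy Susan: to stay standing there, not to be touched. Origin: centre of its underside.
- tin_black: Another spice tin of the same size, with a black lid, on the lazy Susan: to stay standing there, not to be touched. Origin: centre of its underside.
- tin_blue: Another spice tin of the same size, with a blue lid, on the lazy Susan: to stay standing there, not to be touched. Origin: centre of its underside.
- scale: Flat white kitchen scale, 205 x 160 mm and 16 mm high, fixed, with a round steel platform. Origin: centre of its underside; x runs from the display strip towards the platform. It stands to the left or to the right of the lazy Susan.
- scale_top (a point): Centre of the top of the scale's round steel platform (132 mm across, top 24 mm above the worktop).
- bowl: Blue ceramic bowl, 164 mm across, 75 mm high, standing on the other side of the lazy Susan from the scale; to be left alone. Origin: centre of its underside.
- mug: Terracotta-coloured mug, 80 mm across without its handle, 90 mm high; to be left alone. Origin: centre of its underside.
- mill: Dark wooden pepper mill, 54 mm across, 142 mm high; to be left alone. Origin: centre of its underside.
- spoon: Wooden spoon lying on the worktop, 260 mm long; to be left alone. Origin: under its middle.
Not all that is in view belongs to the job. Leave any purple look-alike of the tin_red alone.

How it is judged:
By the outcome, as a careful person would: the job done as asked, in the order asked, and still so for the second after the job is handed in, with the robot touching nothing.
It also fails if it takes over 72 s, if anything falls off the work surface, if the arm or the gripper's body presses on something with over 40 N, if the wrist force passes 120 N, or if a joint passes its speed limit or range.

## Robot

A 6-joint arm with a two-finger parallel gripper is mounted at the origin on the work surface. World frame = base frame: x ahead of the robot, y to its left, z up, the work surface at z = 0. Lengths are in m, angles in rad, forces in N, time in s.
With the tool pointing down it reaches from about 0.4 to 0.825 m from the base axis. Payload 7 kg.
Tool frame: the origin (TCP) lies at the very end of the fingers, on their centre line; the grasp point (between the pads) lies 19 mm behind it; z points along the fingers, y is the line along which they close (so a half turn about z gives the same grasp; the last joint's range is limited). The gripper opens to 88 mm and grips with 3 to 60 N. Pads are 19 mm wide; open, the fingers measure 130 mm over their backs; the gripper's body (78 mm by 193 mm) begins 47 mm behind the grasp point.
Start: joints at [-0.985, 0.359, 0.012, 0, -1.224, -0.288], TCP at [0.198, -0.645, 0.202] pointing down, gripper open.
Joint ranges: [-3.07, 3.07], [-1.43, 2.12], [-1.02, 1.25], [-3.03, 1.67], [-3.05, -0], [-3.03, 3.03]. Speed limits (rad/s): [2.39, 2.39, 3.01, 3.14, 3.14, 3.14].

## Interface

Orientations are given as [roll, pitch, yaw] about the fixed x, y, z axes, in that order (R = Rz(yaw) Ry(pitch) Rx(roll)).
In Python, from station import arm, grab_frame gives the robot as it stands.
- The arm moves only by the tool jog_arm, never from a script. Its argument "deltas" is a list that holds one entry, the list of rows, each a list of 4 numbers: the shift along the tool's x, y, z in units of 60 mm (1.0 is 60 mm), then the turn about the tool's z in units of 5 degrees (1.0 is 5 degrees). A call has 1 to 8 rows; each row is the pose to reach, as a shift and turn from the pose commanded when the call began, along the tool's axes at that moment; what a row does not reach only later rows make up. A row lasts 1/8 s, in which the tool goes at most 62.5 mm and 10.7 degrees, less where a joint would pass 70% of its speed; a pose out of reach is approached as far as the arm can. A call with a gripper value outside its range is refused whole. "grip" is the finger opening in mm, from 0 to 87.6, set as the call begins (left out, the last holds). The fingers move at their own pace and stop on an object; "squeeze" is the grip in N (left out, the last holds). Time passes only in rows, so rows that repeat a pose let the fingers close. It gives the time, the measured TCP pose, the force, the opening and the grip force at its end, in the units of the state.
- arm.get_state(): the state, without advancing time (a new reading comes with each control period).
- grab_frame(name): name is "side" or "top" or "wrist"; returns a dict with "img" (480x640x3 uint8, red, green, blue), "vfov" (degrees; the focal length in pixels is half the picture's height over the tangent of half this angle, whatever the lens; pixels are square), "cx", "cy" (the principal point, pixels), "xyz" and "rotation" of the camera in the world. Camera axes: x right, y down, z forward; pixel columns grow to the right and rows downward; lengths in m; the calibration is good to about 2 mm. A picture is of the moment at which its call begins. There is no depth.
- arm.job_done(): hands the job in; it is judged then, once.
The state is a dict: "t": time; "q": joint angles; "qd": joint speeds; "joint_efforts": joint torques, N m; "eef_pos": TCP position; "ee_rot": TCP orientation; "force": force on the tool from outside, world axes, zero at the start; "moment": the same for the moment, N m; "width": finger opening in m; "gripper_force": force on a finger pad.
Only numpy, scipy, OpenCV 4.12 (cv2) and the standard library are available. Lean on these libraries where they do the work, as an engineer would, in place of code of your own. Each camera call takes 0.05 s, during which the arm holds its last target. There are 200 camera calls.

## Working session

There is one attempt and no reset: what is moved stays moved. The work goes in short steps, Python scripts to look and compute and a tool call to move; the robot and the scene stay as the last step left them, time stands still between calls to the robot, and variables do not carry over. Pictures are saved under pics/ and viewed, at most 10 in all, crops included, and the job is handed in when it is done.

Besides the shell and the picture viewer there is one more tool, called after "Emit:" as name(argument=value, ...) on one line, values as JSON. jog_arm: Moves the arm, as the interface text tells. Its arguments: {"type":"object","properties":{"deltas":{"type":"array"},"grip":{"type":"number"},"squeeze":{"type":"number"}},"required":["deltas"]}

```bash
ls; mkdir -p pics
cat > h.py <<'E'
import numpy as np, cv2, json
from station import arm, grab_frame
def save(n,f): cv2.imwrite(f'pics/{n}.png',f['img'][:,:,::-1])
def ray(f,u,v):
    F=240/np.tan(np.radians(f['vfov'])/2)
    R=np.array(f['rotation'])
    return np.array(f['xyz']),R@np.array([(u-f['cx'])/F,(v-f['cy'])/F,1.])
def plane(f,u,v,z):
    o,d=ray(f,u,v); return o+d*(z-o[2])/d[2]
def proj(f,p):
    F=240/np.tan(np.radians(f['vfov'])/2)
    c=np.array(f['rotation']).T@(np.array(p)-np.array(f['xyz'])); return F*c[:2]/c[2]+[f['cx'],f['cy']]
def tri(f1,p1,f2,p2):
    o1,d1=ray(f1,*p1);o2,d2=ray(f2,*p2)
    s=np.linalg.lstsq(np.c_[d1,-d2],o2-o1,rcond=None)[0]
    a=o1+s[0]*d1;b=o2+s[1]*d2; return (a+b)/2,np.linalg.norm(a-b)
E
python3 - <<'E'
from h import *
for n in('top','side'):
    f=grab_frame(n);save(n+'0',f);print(n,f['vfov'],f['cx'],f['cy'],f['xyz'],np.round(f['rotation'],3).tolist())
    np.save(n+'.npy',f,allow_pickle=True)
s=arm.get_state();print({k:np.round(v,3) for k,v in s.items()})
E
```

```text
pics
top 55.628536461446345 313.0226916438173 240.85197491525608 [ 0.49901263 -0.00674397  1.13089458] [-3.083, -0.005, -1.579]
side 47.49379610003466 319.7954008672797 239.3621099736713 [-0.10529455  0.60770289  0.85260436] [-2.281, -0.012, -2.308]
{'t': np.float64(0.1), 'q': array([-0.985,  0.359,  0.011, -0.   , -1.224, -0.288]), 'qd': array([-0.   , -0.004,  0.002,  0.001,  0.001, -0.001]), 'joint_efforts': array([-0.0000e+00, -5.8416e+01,  2.9375e+01,  7.0160e+00,  1.0000e-02,
       -0.0000e+00]), 'eef_pos': array([ 0.198, -0.645,  0.201]), 'ee_rot': array([ 3.14 , -0.   , -2.844]), 'force': array([-0.156,  0.284, -1.031]), 'moment': array([ 0.019, -0.013,  0.027]), 'gripper_force': np.float64(0.0), 'width': np.float64(0.087)}
```

View pics/top0.png

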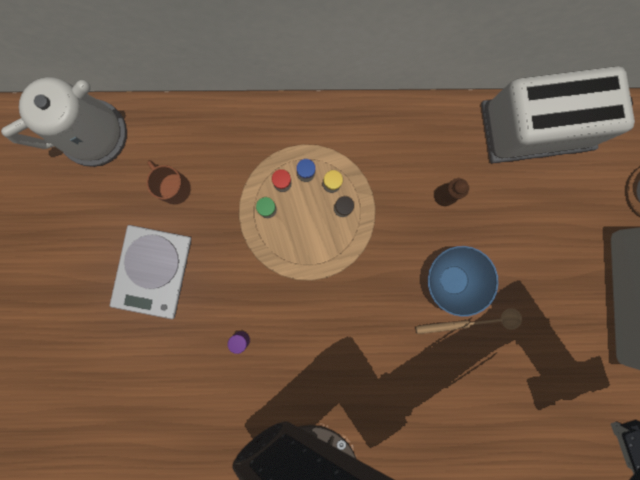

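View pics/side0.png

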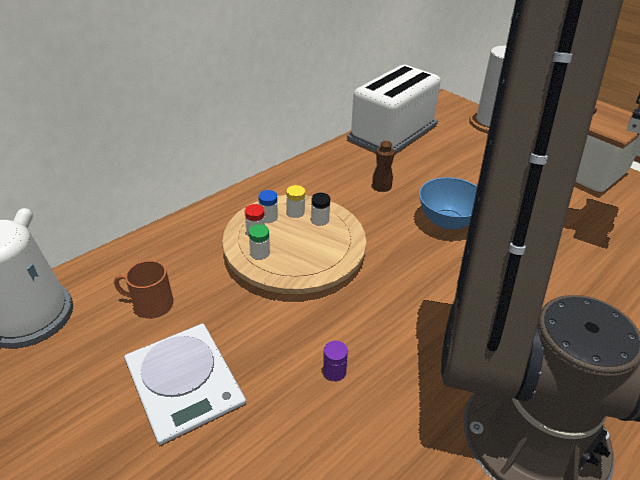

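Top view: red tin at about (282,179), between green (265,206) and blue (306,169); disc centre about (307,212); scale platform at (152,262); purple decoy at (237,343). The side view shows the same. The camera rotations are rpy, so I'll convert them before measuring.

```bash
sed -i "s/R=np.array(f\['rotation'\])/R=Rot.from_euler('xyz',f['rotation']).as_matrix()/; s/np.array(f\['rotation'\]).T/Rot.from_euler('xyz',f['rotation']).as_matrix().T/; 1a from scipy.spatial.transform import Rotation as Rot" h.py
cat >> h.py <<'E'
H={'red':[(0,8),(172,180)],'green':[(50,80)],'yellow':[(24,33)],'blue':[(108,125)],'purple':[(130,150)]}
def blob(f,c,box=None,smin=150,vmin=70):
    h=cv2.cvtColor(f['img'],cv2.COLOR_RGB2HSV); m=np.zeros(h.shape[:2],np.uint8)
    for a,b in H[c]: m|=cv2.inRange(h,(a,smin,vmin),(b,255,255))
    if box is not None:
        k=np.zeros_like(m);x0,y0,x1,y1=box;k[y0:y1,x0:x1]=1;m*=k
    n,_,st,ce=cv2.connectedComponentsWithStats(m)
    i=1+np.argmax(st[1:,4]); return ce[i],st[i]
E
python3 - <<'E'
from h import *
t=np.load('top.npy',allow_pickle=True).item();s=np.load('side.npy',allow_pickle=True).item()
bt=(235,140,380,280);bs=(220,180,370,295)
for c in('red','green','yellow','blue'):
    a,sa=blob(t,c,bt);b,sb=blob(s,c,bs)
    print(c,a.round(1),sa,b.round(1),sb,[x.round(4) if i==0 else round(x,4) for i,x in enumerate(tri(t,a,s,b))],plane(t,*a,.108).round(4))
# disc outline in top: wood hue differs by brightness
h=cv2.cvtColor(t['img'],cv2.COLOR_RGB2HSV)
print([h[y,x].tolist() for x,y in((300,240),(247,212),(307,270),(220,200),(300,300),(152,262),(125,290))])
m=cv2.inRange(h,(8,60,150),(28,255,255));m[:140]=0;m[285:]=0;m[:,:235]=0;m[:,385:]=0
m=cv2.morphologyEx(m,cv2.MORPH_CLOSE,np.ones((5,5)))
c=max(cv2.findContours(m,0,1)[0],key=cv2.contourArea);e=cv2.fitEllipse(cv2.convexHull(c));print('disc',e,plane(t,*e[0],.042).round(4))
# scale platform
for z,box,thr in((.016,(105,220,195,322),None),):
    g=cv2.inRange(h,(0,0,120),(180,60,255));k=np.zeros_like(g);k[220:322,105:195]=1;g*=k
    c=max(cv2.findContours(g,0,1)[0],key=cv2.contourArea);r=cv2.minAreaRect(c);print('scale',r,plane(t,*r[0],.016).round(4),[plane(t,*p,.016).round(3).tolist() for p in cv2.boxPoints(r)])
u=cv2.resize(t['img'][215:325,100:200],None,fx=6,fy=5.4);
cr=np.vstack([cv2.resize(t['img'][215:325,100:200],(400,440),interpolation=2)]);cr2=cv2.resize(s['img'][310:450,110:260],(400,440),interpolation=2)
cv2.imwrite('pics/sc.png',np.hstack([cr,cr2])[:,:,::-1])
E
```

```text
red [280.8 178.5] [272 170  18  18 262] [254.2 211.9] [245 204  19  17 266] [array([0.7022, 0.0604, 0.1016]), np.float64(0.0003)] [0.7011 0.0601 0.108 ]Traceback (most recent call last):
  File "<stdin>", line 5, in <module>
  File "h.py", line 25, in blob
    i=1+np.argmax(st[1:,4]); return ce[i],st[i]
        ~~~~~~~~~^^^^^^^^^^
    return _wrapfunc(a, 'argmax', axis=axis, out=out, **kwds)
    return bound(*args, **kwds)
ValueError: attempt to get argmax of an empty sequence
```

```bash
sed -i "s/'green':\[(50,80)\]/'green':[(50,95)]/;s/(24,33)/(22,33)/" h.py
cat > m.py <<'E'
from h import *
t=np.load('top.npy',allow_pickle=True).item();s=np.load('side.npy',allow_pickle=True).item()
bt=(235,140,380,280);bs=(220,180,370,295)
h=cv2.cvtColor(t['img'],cv2.COLOR_RGB2HSV)
print([h[y,x].tolist() for x,y in((265,206),(333,180),(300,240),(247,212),(307,270),(220,200),(300,300),(152,262),(125,290))])
for c in('red','green','yellow','blue'):
  try:
    a,sa=blob(t,c,bt);b,sb=blob(s,c,bs)
    p,e=tri(t,a,s,b);print(c,a.round(1),sa,b.round(1),sb,p.round(4),round(e,4),plane(t,*a,.108).round(4))
  except Exception as e: print(c,e)
m=cv2.inRange(h,(8,60,150),(28,255,255));m[:140]=0;m[285:]=0;m[:,:235]=0;m[:,385:]=0
m=cv2.morphologyEx(m,cv2.MORPH_CLOSE,np.ones((5,5)))
c=max(cv2.findContours(m,0,1)[0],key=cv2.contourArea);e=cv2.fitEllipse(cv2.convexHull(c));print('disc',e,plane(t,*e[0],.042).round(4))
g=cv2.inRange(h,(0,0,110),(180,60,255));k=np.zeros_like(g);k[220:322,105:195]=1;g*=k
c=max(cv2.findContours(g,0,1)[0],key=cv2.contourArea);r=cv2.minAreaRect(c);print('scale',r,plane(t,*r[0],.016).round(4),[plane(t,*p,.016).round(3).tolist() for p in cv2.boxPoints(r)])
cr=cv2.resize(t['img'][215:325,100:200],(400,440),interpolation=2);cr2=cv2.resize(s['img'][310:450,110:260],(400,440),interpolation=2)
cv2.imwrite('pics/sc.png',np.hstack([cr,cr2])[:,:,::-1])
E
python3 m.py
```

```text
[[65, 102, 147], [24, 143, 212], [15, 100, 163], [16, 101, 159], [16, 102, 170], [13, 131, 123], [13, 132, 120], [137, 12, 155], [0, 0, 175]]
red [280.8 178.5] [272 170  18  18 262] [254.2 211.9] [245 204  19  17 266] [0.7022 0.0604 0.1016] 0.0003 [0.7011 0.0601 0.108 ]
green attempt to get argmax of an empty sequence
yellow attempt to get argmax of an empty sequence
blue attempt to get argmax of an empty sequence
disc ((306.7442932128906, 211.92330932617188), (134.79742431640625, 134.95611572265625), 72.5950698852539) [0.6325 0.0023 0.042 ]
scale ((149.58477783203125, 271.5453796386719), (65.67166137695312, 85.29920196533203), 12.200469017028809) [0.4923 0.3873 0.016 ] [[0.409, 0.486, 0.016], [0.612, 0.445, 0.016], [0.576, 0.288, 0.016], [0.374, 0.33, 0.016]]
```

View pics/sc.png

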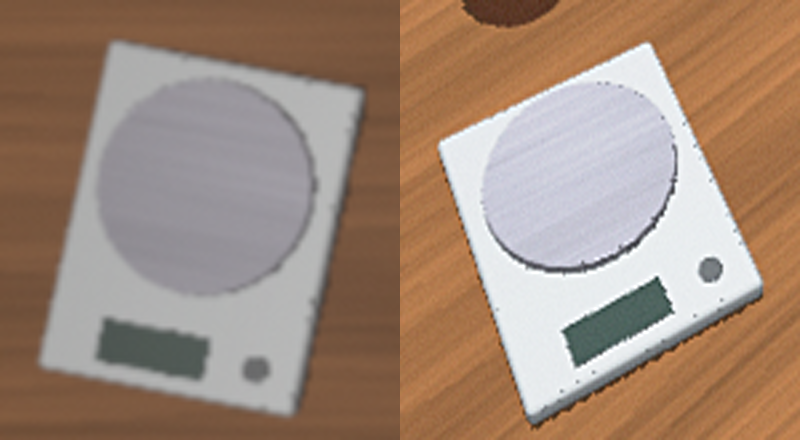

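The crop shows the scale's platform centred at about (206,187) in the crop, which is (151.5,262) in the full top image. The display sits on the near side.

```bash
cat > m2.py <<'E'
from h import *
t=np.load('top.npy',allow_pickle=True).item();s=np.load('side.npy',allow_pickle=True).item()
C=np.array([.6325,.0023])
for c,v in(('red',150),('green',80),('yellow',125),('blue',120)):
  try:
    a,sa=blob(t,c,(235,140,380,280),v);b,sb=blob(s,c,(220,180,370,295),v)
    p,e=tri(t,a,s,b);d=p[:2]-C;print(c,a.round(1),sa,sb,p.round(4),round(e,4),np.hypot(*d).round(4),np.degrees(np.arctan2(d[1],d[0])).round(1))
  except Exception as e: print(c,e)
P=[]
for f,b,lo in((t,(105,220,195,322),(120,5,110)),(s,(120,320,250,440),(115,6,120))):
    h=cv2.cvtColor(cv2.GaussianBlur(f['img'],(3,3),0),cv2.COLOR_RGB2HSV)
    g=cv2.inRange(h,lo,(165,60,255));k=np.zeros_like(g);k[b[1]:b[3],b[0]:b[2]]=1;g*=k
    g=cv2.morphologyEx(g,cv2.MORPH_OPEN,np.ones((3,3)))
    c=max(cv2.findContours(g,0,1)[0],key=cv2.contourArea);e=cv2.fitEllipse(cv2.convexHull(c));P.append(e[0]);print('plat',e,plane(f,*e[0],.024).round(4))
print(tri(t,P[0],s,P[1]))
for n,px in(('mill',(458,188)),('bowl',(463,281))): print(n,plane(t,*px,.1).round(3))
E
python3 m2.py
```

```text
red [280.8 178.5] [272 170  18  18 262] [245 204  19  17 266] [0.7022 0.0604 0.1016] 0.0003 0.0908 39.8
green [265.2 206.3] [256 197  19  19 269] [249 224  20  18 294] [0.639  0.0964 0.1013] 0.0005 0.0943 86.1
yellow [332.8 179.6] [323 170  20  20 285] [287 185  18  16 240] [ 0.6994 -0.0582  0.0996] 0.0 0.0902 -42.2
blue [305.5 168.2] [298 160  16  17 233] [259 190  18  16 235] [0.7258 0.0038 0.1014] 0.0002 0.0933 0.9
plat ((150.7904510498047, 261.3483581542969), (53.75706481933594, 54.74220275878906), 44.49802017211914) [0.517  0.3819 0.024 ]
plat ((176.87254333496094, 365.6601257324219), (56.802059173583984, 74.60198211669922), 69.67022705078125) [0.5122 0.3864 0.024 ]
(array([0.5172069 , 0.38443536, 0.0171003 ]), np.float64(0.00038112681895500605))
mill [ 0.678 -0.345  0.1  ]
bowl [ 0.466 -0.35   0.1  ]
```

Emit:
jog_arm(deltas=[[[0,0,0.3,0]]], grip=0, squeeze=10)

```text
t: 0.22
eef_pos: [0.1984, -0.6459, 0.1843]
ee_rot: [-3.139, 0.0, -2.844]
force: [0.2, 0.4, -1.0]
width: 0.0821
gripper_force: 0.0
```

Emit:
jog_arm(deltas=[[[-0.3,0.35,0,0.2],[-0.9,1.0,0,0.4],[-1.5,1.7,0,0.7],[-2.1,2.4,0,1.0],[-2.7,3.1,0,1.2],[-3.3,3.8,0,1.5],[-3.9,4.5,0,1.7],[-4.5,5.2,0,2.0]]])

```text
t: 1.23
eef_pos: [0.3645, -0.2659, 0.1829]
ee_rot: [3.141, -0.001, -3.019]
force: [2.7, -0.4, -1.0]
width: 0.0037
gripper_force: 0.0
```

```bash
cat > g.py <<'E'
# usage: g.py x y z yawdeg -> deltas from the current measured pose
from h import *
import sys
s=arm.get_state();p=np.array(s['eef_pos']);R=Rot.from_euler('xyz',s['ee_rot']).as_matrix()
x,y,z,yw=map(float,sys.argv[1:5]);d=R.T@(np.array([x,y,z])-p)/.06
a=(np.degrees(s['ee_rot'][2])-yw+180)%360-180
print('t',round(s['t'],2),p.round(4),np.degrees(s['ee_rot'][2]).round(1),'q',s['q'].round(2),'F',s['force'].round(1),'delta',d.round(3),round(a/5,2))
E
python3 g.py .4865 .0023 .07 -180
```

```text
t 1.23 [ 0.3645 -0.2659  0.1829] -173.0 q [-0.19 -0.   -0.49 -0.   -1.09 -1.26] F [ 2.7 -0.4 -1. ] delta [-2.564  4.188  1.882] 1.4
```

Emit:
jog_arm(deltas=[[[-0.5,0.8,0.1,0.3],[-1.0,1.6,0.3,0.6],[-1.5,2.4,0.6,0.9],[-2.0,3.2,0.9,1.1],[-2.4,3.8,1.2,1.3],[-2.55,4.15,1.5,1.4],[-2.56,4.19,1.8,1.4],[-2.56,4.19,1.9,1.4]]])

```text
t: 2.22
eef_pos: [0.4846, 0.0005, 0.068]
ee_rot: [-3.141, -0.003, -3.14]
force: [0.2, -0.2, 0.6]
width: 0.0005
gripper_force: 0.0
```

```bash
python3 g.py .4865 .0023 .042 -180
```

```text
t 2.23 [0.4846 0.0005 0.068 ] -179.9 q [ 0.41  0.18 -0.58 -0.   -0.81 -1.98] F [ 0.2 -0.2  0.6] delta [-0.032  0.031  0.433] 0.02
```

Emit:
jog_arm(deltas=[[[-0.03,0.03,0.1,0],[-0.03,0.03,0.2,0],[-0.03,0.03,0.28,0],[-0.03,0.03,0.3,0],[-0.03,0.03,0.317,0],[-0.03,0.03,0.333,0],[-0.03,0.03,0.35,0],[-0.03,0.03,0.367,0]]])

```text
t: 3.22
eef_pos: [0.488, 0.0024, 0.0479]
ee_rot: [3.142, 0.0, -3.14]
force: [-0.8, -0.7, 0.8]
width: 0.0004
gripper_force: 0.0
```

Emit:
jog_arm(deltas=[[[0,0,0.017,0],[0,0,0.033,0],[0,0,0.05,0]]])

```text
t: 3.6
eef_pos: [0.4879, 0.0024, 0.0449]
ee_rot: [-3.142, 0.0, -3.14]
force: [0.2, 0.1, -0.2]
width: 0.0007
gripper_force: 0.0
```

Emit:
jog_arm(deltas=[[[0,0,0.017,0],[0,0,0.033,0]]])

```text
t: 3.85
eef_pos: [0.4879, 0.0024, 0.0429]
ee_rot: [-3.142, -0.0, -3.141]
force: [0.9, -0.6, 0.0]
width: 0.0006
gripper_force: 0.0
```

Emit:
jog_arm(deltas=[[[0,0,0.017,0],[0,0,0.033,0]]])

```text
t: 4.1
eef_pos: [0.4879, 0.0024, 0.0409]
ee_rot: [-3.142, -0.0, -3.141]
force: [-0.4, 0.5, 0.3]
width: 0.0002
gripper_force: 0.0
```

Emit:
jog_arm(deltas=[[[0,0,0.017,0],[0,0,0.025,0]]])

```text
t: 4.35
eef_pos: [0.4879, 0.0024, 0.0394]
ee_rot: [-3.142, -0.0, -3.14]
force: [0.0, 0.1, -0.3]
width: 0.0006
gripper_force: 0.0
```

Emit:
jog_arm(deltas=[[[0,0,0.012,0],[0,0,0.02,0]]])

```text
t: 4.6
eef_pos: [0.4879, 0.0024, 0.0382]
ee_rot: [-3.142, -0.0, -3.14]
force: [0.4, -0.3, -0.0]
width: 0.0007
gripper_force: 0.0
```

Emit:
jog_arm(deltas=[[[0,0,0.01,0],[0,0,0.02,0]]])

```text
t: 4.85
eef_pos: [0.488, 0.0024, 0.0371]
ee_rot: [3.142, 0.0, -3.141]
force: [-0.2, -0.3, 0.4]
width: 0.0008
gripper_force: 0.0
```

Emit:
jog_arm(deltas=[[[0,0,0.01,0],[0,0,0.02,0]]])

```text
t: 5.1
eef_pos: [0.4879, 0.0024, 0.0359]
ee_rot: [-3.142, 0.0, -3.141]
force: [-1.2, -0.7, -0.4]
width: 0.0007
gripper_force: 0.0
```

Run:
```python
from h import *
a=grab_frame('side')
save('s1',a);c=cv2.resize(a['img'][170:330,200:400],(750,600),interpolation=2);cv2.imwrite('pics/s1c.png',c[:,:,::-1])
```

```text
(no output)
```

View pics/s1c.png

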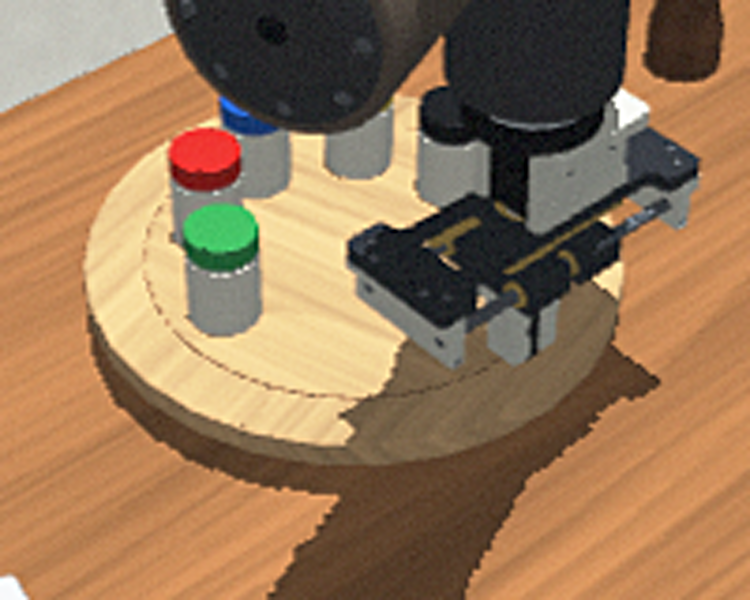

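The crop shows the closed fingertips at about crop (520,355), over the front rim and just short of contact. I'll keep feeling down.

Emit:
jog_arm(deltas=[[[0,0,0.008,0],[0,0,0.015,0]]])

```text
t: 5.4
eef_pos: [0.4879, 0.0024, 0.035]
ee_rot: [3.142, 0.0, -3.14]
force: [0.7, -0.9, 0.1]
width: 0.0008
gripper_force: 0.0
```

Emit:
jog_arm(deltas=[[[0,0,0.01,0],[0,0,0.02,0]]])

```text
t: 5.65
eef_pos: [0.4879, 0.0024, 0.0337]
ee_rot: [3.142, 0.0, -3.141]
force: [-0.6, 1.0, -0.3]
width: 0.0006
gripper_force: 0.0
```

Run:
```python
from h import *
f=grab_frame('side');p=np.array(arm.get_state()['eef_pos'])
im=cv2.resize(f['img'][225:285,290:370],(800,600),interpolation=cv2.INTER_CUBIC)
def mk(q,c):
    u=(proj(f,q)-[290,225])*10+5;cv2.circle(im,tuple(int(x) for x in u),5,c,-1)
mk(p,(255,0,0));mk(p+[0,0,.01],(0,255,0))
for a in range(150,240,3):
    for r,c in((.165,(0,0,255)),(.128,(255,0,255))):
        mk([.6325+r*np.cos(np.radians(a)),.0023+r*np.sin(np.radians(a)),.042],c)
cv2.imwrite('pics/s2.png',im[:,:,::-1]);save('s2f',f)
```

```text
(no output)
```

View pics/s2.png

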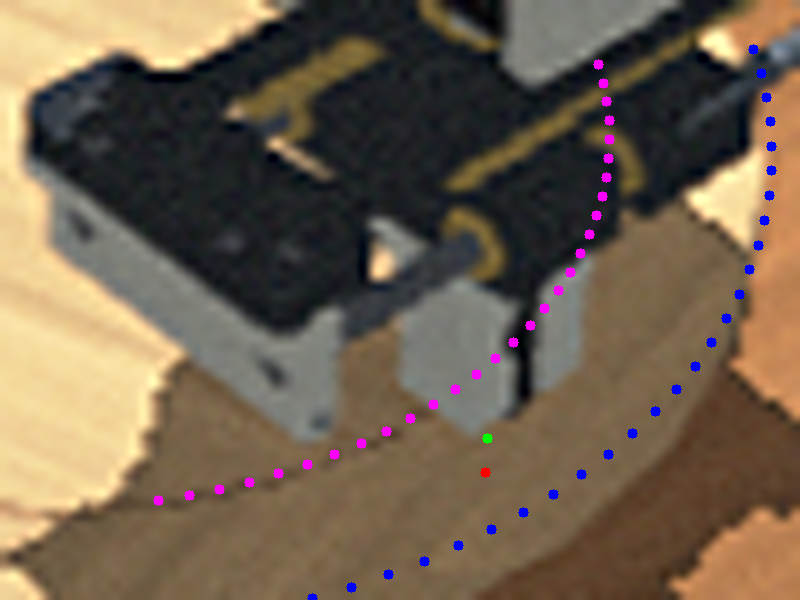

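The zoom shows the fingertip's near corner at about zoom (478,435), while the reported TCP projects to (485,472). The tips still look clear of the wood, so I'll work out how high they really are.

Run:
```python
from h import *
f=grab_frame('side')
for u in((523,412),):
    o,d=ray(f,290+(u[0]-5)/10,225+(u[1]-5)/10); print(o+d*(.0024-o[1])/d[1])
for z in(.034,.042,.05,.055,.06):
    print(z,[plane(f,290+(u-5)/10,225+(v-5)/10,z)[:2].round(4).tolist() for u,v in((400,385),(478,435),(580,375))])
```

```text
[0.47762384 0.0024     0.05887284]
0.034 [[0.52, -0.0023], [0.4972, -0.0042], [0.4961, -0.0342]]
0.042 [[0.5139, 0.0036], [0.4913, 0.0018], [0.4902, -0.0279]]
0.05 [[0.5077, 0.0096], [0.4854, 0.0078], [0.4843, -0.0216]]
0.055 [[0.5039, 0.0133], [0.4817, 0.0115], [0.4807, -0.0177]]
0.06 [[0.5001, 0.017], [0.478, 0.0152], [0.477, -0.0138]]
```

Emit:
jog_arm(deltas=[[[0,0,0.017,0],[0,0,0.033,0],[0,0,0.05,0],[0,0,0.067,0],[0,0,0.083,0],[0,0,0.1,0]]])

```text
t: 6.5
eef_pos: [0.4879, 0.0024, 0.0277]
ee_rot: [3.142, -0.0, -3.141]
force: [0.3, -0.5, -0.1]
width: 0.0004
gripper_force: 0.0
```

Emit:
jog_arm(deltas=[[[0,0,0.017,0],[0,0,0.033,0],[0,0,0.05,0]]])

```text
t: 6.88
eef_pos: [0.4879, 0.0024, 0.0247]
ee_rot: [3.142, -0.0, -3.141]
force: [1.0, 0.4, -0.5]
width: 0.0007
gripper_force: 0.0
```

Run:
```python
from h import *
f=grab_frame('side');g=grab_frame('wrist');save('w1',g)
im=cv2.resize(f['img'][225:285,290:370],(800,600),interpolation=cv2.INTER_CUBIC)
cv2.imwrite('pics/s3.png',np.hstack([im,cv2.resize(g['img'],(800,600))])[::2,::2,::-1])
print(g['xyz'],g['rotation'],arm.get_state()['eef_pos'],arm.get_state()['force'])
```

```text
[0.40869627 0.00176066 0.20688151] [2.84942861e+00 1.14996046e-03 1.57145553e+00] [0.48785761 0.00236938 0.02465571] [-0.34537103 -0.26562827 -0.39300926]
```

View pics/s3.png

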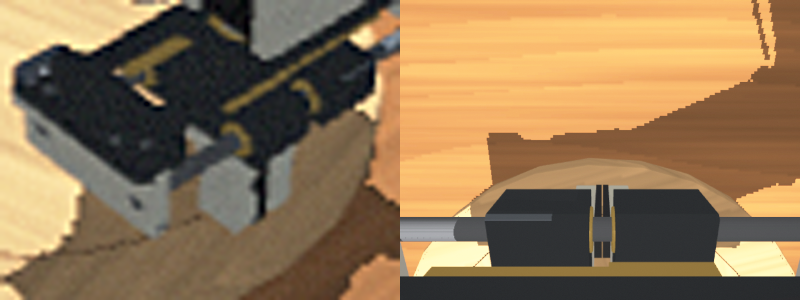

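The side half shows the tip corner now at zoom (480,470), so the tips are near z≈0.05. The wrist half shows the closed fingers at about (602,230). The tips sit roughly 25 mm above the reported TCP, so I'll carry on feeling down.

Emit:
jog_arm(deltas=[[[0,0,0.017,0],[0,0,0.033,0],[0,0,0.05,0]]])

```text
t: 7.35
eef_pos: [0.4879, 0.0024, 0.0217]
ee_rot: [3.142, 0.0, -3.141]
force: [-0.4, -0.7, -0.9]
width: 0.0006
gripper_force: 0.0
```

Emit:
jog_arm(deltas=[[[0,0,0.017,0],[0,0,0.033,0]]])

```text
t: 7.6
eef_pos: [0.4879, 0.0024, 0.0197]
ee_rot: [-3.142, -0.0, -3.141]
force: [0.5, -0.0, -0.3]
width: 0.0001
gripper_force: 0.0
```

Emit:
jog_arm(deltas=[[[0,0,0.017,0],[0,0,0.033,0]]])

```text
t: 7.85
eef_pos: [0.4879, 0.0024, 0.0178]
ee_rot: [3.142, -0.0, -3.14]
force: [0.1, -0.2, -0.1]
width: 0.0004
gripper_force: 0.0
```

Emit:
jog_arm(deltas=[[[0,0,0.017,0],[0,0,0.025,0]]])

```text
t: 8.1
eef_pos: [0.4879, 0.0024, 0.0162]
ee_rot: [-3.142, -0.0, -3.14]
force: [-0.1, -0.4, -0.6]
width: 0.0004
gripper_force: 0.0
```

Emit:
jog_arm(deltas=[[[0,0,0.01,0],[0,0,0.02,0]]])

```text
t: 8.35
eef_pos: [0.4879, 0.0024, 0.0151]
ee_rot: [-3.142, 0.0, -3.14]
force: [0.6, -0.3, 0.7]
width: 0.0005
gripper_force: 0.0
```

Emit:
jog_arm(deltas=[[[0,0,0.01,0],[0,0,0.02,0]]])

```text
t: 8.6
eef_pos: [0.488, 0.0024, 0.0146]
ee_rot: [-3.141, 0.0, -3.14]
force: [-5.5, 0.3, 14.9]
width: 0.0002
gripper_force: 7.7
```

Emit:
jog_arm(deltas=[[[0,-0.042,-0.003,-0.5],[-0.003,-0.126,-0.003,-1.5],[-0.01,-0.21,-0.003,-2.5],[-0.02,-0.294,-0.003,-3.5]]])

```text
t: 9.1
eef_pos: [0.49, -0.0149, 0.0146]
ee_rot: [3.141, 0.002, -2.832]
force: [-0.3, 1.8, 3.3]
width: 0.0003
gripper_force: 1.5
```

```bash
cat > d.py <<'E'
from h import *
s=arm.get_state();p=np.array(s['eef_pos']);C=np.array([.6325,.0023])
d=p[:2]-C;a=np.degrees(np.arctan2(d[1],d[0]))%360;yw=np.degrees(s['ee_rot'][2])
print('t',round(s['t'],2),'fing ang',a.round(2),'r',np.hypot(*d).round(4),'yaw-ang',(yw-a+180)%360-180,'z',p[2].round(4),'F',np.array(s['force']).round(1))
f=grab_frame('top')
for c,v in(('red',150),('green',80),('blue',120),('yellow',125)):
  try:
    b,st=blob(f,c,(225,130,390,290),v);q=plane(f,*b,.104)[:2]-C
    print(c,st[4],np.hypot(*q).round(4),(np.degrees(np.arctan2(q[1],q[0]))%360).round(1))
  except ValueError: pass
E
python3 d.py
```

```text
t 9.1 fing ang 186.88 r 0.1435 yaw-ang 10.867083539994155 z 0.0146 F [-0.3  1.8  3.3]
red 264 0.0904 40.6
green 268 0.094 87.1
blue 236 0.093 1.8
yellow 282 0.0894 318.6
```

```bash
cat > n.py <<'E'
# n.py theta r : deltas for moving finger CCW by theta about disc centre, yaw->finger angle
from h import *
import sys
s=arm.get_state();p=np.array(s['eef_pos']);C=np.array([.6325,.0023]);d=p[:2]-C;a=np.arctan2(d[1],d[0]);yw=s['ee_rot'][2]
th=float(sys.argv[1]);r=float(sys.argv[2]);n=int(sys.argv[3])
for i in range(1,n+1):
    b=a+np.radians(th*i/n);g=C+r*np.array([np.cos(b),np.sin(b)])-p[:2]
    print(np.round([(g@[np.cos(yw),np.sin(yw)])/.06,(g@[np.sin(yw),-np.cos(yw)])/.06,((np.degrees(yw-b)+180)%360-180)/5],3))
E
python3 n.py 12 .145 6
```

```text
[ 0.039 -0.078  1.789]
[ 0.051 -0.162  1.389]
[ 0.059 -0.246  0.989]
[ 0.065 -0.33   0.589]
[ 0.068 -0.414  0.189]
[ 0.068 -0.499 -0.211]
```

Emit:
jog_arm(deltas=[[[0,0,0.003,0],[0,0,0.006,0]]])

```text
t: 9.4
eef_pos: [0.4901, -0.0152, 0.0145]
ee_rot: [-3.141, 0.001, -2.837]
force: [-0.0, -1.6, 9.0]
width: 0.0004
gripper_force: 4.6
```

Emit:
jog_arm(deltas=[[[0.01,-0.04,0.003,0],[0.03,-0.12,0.004,0],[0.045,-0.2,0.004,0],[0.06,-0.29,0.004,0],[0.067,-0.38,0.004,-0.1],[0.068,-0.48,0.004,-0.2]]])

```text
t: 10.15
eef_pos: [0.4957, -0.0432, 0.0143]
ee_rot: [-3.141, 0.003, -2.819]
force: [1.3, 3.4, 6.6]
width: 0.0006
gripper_force: 2.8
```

```bash
python3 d.py; python3 n.py 16 .145 8
```

```text
t 10.15 fing ang 198.41 r 0.1442 yaw-ang 0.07271313169019322 z 0.0143 F [1.3 3.4 6.6]
red 266 0.0899 50.9
green 271 0.0926 97.9
blue 235 0.0929 11.8
yellow 283 0.0902 328.7
[ 0.011 -0.084 -0.425]
[ 0.007 -0.169 -0.825]
[-1.000e-03 -2.530e-01 -1.225e+00]
[-0.011 -0.336 -1.625]
[-0.025 -0.42  -2.025]
[-0.041 -0.502 -2.425]
[-0.06  -0.585 -2.825]
[-0.082 -0.666 -3.225]
```

Emit:
jog_arm(deltas=[[[0.006,-0.084,0.004,-0.4],[0.004,-0.169,0.005,-0.8],[0,-0.253,0.006,-1.2],[-0.01,-0.336,0.007,-1.6],[-0.025,-0.42,0.008,-2.0],[-0.04,-0.502,0.009,-2.4],[-0.06,-0.585,0.01,-2.8],[-0.082,-0.666,0.011,-3.2]]])

```text
t: 11.2
eef_pos: [0.5135, -0.0796, 0.0141]
ee_rot: [-3.14, 0.003, -2.539]
force: [0.5, 4.1, 10.2]
width: 0.0006
gripper_force: 5.0
```

```bash
python3 d.py; python3 n.py 16 .145 8
```

```text
t 11.2 fing ang 214.56 r 0.1445 yaw-ang -0.01609996171396233 z 0.0141 F [ 0.5  4.1 10.2]
red 259 0.0885 65.3
green 265 0.0912 113.3
blue 238 0.0929 26.2
yellow 283 0.0914 343.2
[ 0.007 -0.084 -0.424]
[ 0.002 -0.169 -0.824]
[-0.005 -0.253 -1.224]
[-0.016 -0.336 -1.624]
[-0.029 -0.42  -2.024]
[-0.045 -0.502 -2.424]
[-0.065 -0.585 -2.824]
[-0.087 -0.666 -3.224]
```

Emit:
jog_arm(deltas=[[[0,-0.105,0.001,-0.5],[-0.006,-0.21,0.002,-1.0],[-0.016,-0.315,0.003,-1.5],[-0.032,-0.419,0.004,-2.0],[-0.052,-0.522,0.005,-2.5],[-0.078,-0.624,0.006,-3.0],[-0.107,-0.725,0.006,-3.5],[-0.14,-0.824,0.006,-4.0]]])

```text
t: 12.25
eef_pos: [0.548, -0.116, 0.0141]
ee_rot: [-3.139, 0.002, -2.189]
force: [-2.1, 1.7, 13.9]
width: 0.0005
gripper_force: 6.7
```

```bash
python3 d.py; python3 n.py 20 .145 2
```

```text
t 12.25 fing ang 234.46 r 0.1454 yaw-ang 0.08996354265764239 z 0.0141 F [-2.1  1.7 13.9]
red 263 0.0867 83.8
blue 238 0.0918 44.2
yellow 285 0.0918 1.0
[-0.045 -0.42  -2.019]
[-0.154 -0.826 -4.019]
```

Emit:
jog_arm(deltas=[[[-0.003,-0.105,-0.002,-0.5],[-0.01,-0.21,-0.003,-1.0],[-0.023,-0.315,-0.003,-1.5],[-0.041,-0.419,-0.004,-2.0],[-0.063,-0.522,-0.004,-2.5],[-0.09,-0.624,-0.005,-3.0],[-0.12,-0.725,-0.005,-3.5],[-0.152,-0.824,-0.006,-4.0]]])

```text
t: 13.3
eef_pos: [0.5918, -0.1387, 0.0143]
ee_rot: [-3.141, -0.002, -1.841]
force: [-3.9, -5.3, 13.6]
width: 0.0003
gripper_force: 6.8
```

```bash
python3 d.py; python3 n.py 20 .145 2
```

```text
t 13.3 fing ang 253.89 r 0.1467 yaw-ang 0.6380095801961261 z 0.0143 F [-3.9 -5.3 13.6]
blue 93 0.0967 56.7
yellow 279 0.0916 18.6
[-0.061 -0.42  -1.922]
[-0.168 -0.828 -3.922]
```

Emit:
jog_arm(deltas=[[[-0.006,-0.105,-0.002,-0.4],[-0.015,-0.21,-0.003,-0.9],[-0.03,-0.315,-0.004,-1.4],[-0.049,-0.419,-0.005,-1.9],[-0.072,-0.522,-0.006,-2.4],[-0.1,-0.624,-0.007,-2.9],[-0.132,-0.725,-0.008,-3.4],[-0.167,-0.825,-0.009,-3.9]]])

```text
t: 14.35
eef_pos: [0.6425, -0.1427, 0.0148]
ee_rot: [-3.142, -0.002, -1.501]
force: [-2.3, -7.0, 10.6]
width: 0.0003
gripper_force: 5.2
```

```bash
python3 d.py; python3 n.py 20 .145 2
```

```text
t 14.35 fing ang 273.94 r 0.1453 yaw-ang 0.08076776637648209 z 0.0148 F [-2.3 -7.  10.6]
green 36 0.086 183.5
[-0.043 -0.419 -2.043]
[-0.153 -0.826 -4.043]
```

Emit:
jog_arm(deltas=[[[-0.003,-0.105,-0.001,-0.5],[-0.011,-0.21,-0.002,-1.0],[-0.024,-0.315,-0.003,-1.5],[-0.041,-0.419,-0.004,-2.0],[-0.062,-0.522,-0.006,-2.5],[-0.088,-0.624,-0.007,-3.0],[-0.119,-0.725,-0.008,-3.5],[-0.153,-0.825,-0.009,-4.0]]])

```text
t: 15.4
eef_pos: [0.692, -0.1298, 0.0154]
ee_rot: [-3.141, -0.002, -1.152]
force: [-0.4, -7.6, 10.2]
width: 0.0005
gripper_force: 4.2
```

```bash
python3 d.py; python3 n.py 20 .145 2
```

```text
t 15.4 fing ang 294.24 r 0.1448 yaw-ang -0.21471094485980302 z 0.0154 F [-0.4 -7.6 10.2]
green 230 0.0867 195.4
[-0.038 -0.419 -2.094]
[-0.15  -0.825 -4.094]
```

Emit:
jog_arm(deltas=[[[-0.002,-0.105,-0.001,-0.5],[-0.009,-0.21,-0.002,-1.0],[-0.021,-0.315,-0.003,-1.5],[-0.037,-0.419,-0.005,-2.1],[-0.058,-0.522,-0.006,-2.6],[-0.084,-0.624,-0.007,-3.1],[-0.115,-0.725,-0.009,-3.6],[-0.15,-0.825,-0.01,-4.1]]])

```text
t: 16.45
eef_pos: [0.734, -0.1011, 0.0161]
ee_rot: [-3.141, -0.003, -0.794]
force: [0.7, -6.1, 6.4]
width: 0.0006
gripper_force: 3.6
```

```bash
python3 d.py; python3 n.py 16 .145 4
python3 - <<'E'
from h import *
f=grab_frame('side');save('s4',f);C=np.array([.6325,.0023])
for c,v in(('red',150),('green',80),('blue',120)):
  try:
    b,st=blob(f,c,(220,180,375,320),v);q=plane(f,*b,.102)[:2]-C;print(c,st,np.hypot(*q).round(4),(np.degrees(np.arctan2(q[1],q[0]))%360).round(1))
  except ValueError: pass
E
```

```text
t 16.45 fing ang 314.45 r 0.1449 yaw-ang 0.06974262770171435 z 0.0161 F [ 0.7 -6.1  6.4]
red 133 0.0763 169.0
green 269 0.0872 214.6
[-0.005 -0.169 -0.835]
[-0.023 -0.336 -1.635]
[-0.053 -0.502 -2.435]
[-0.094 -0.666 -3.235]
red [300 229  20  18 295] 0.0815 163.4
green [324 215  19  17 268] 0.0884 212.6
blue [271 232  20  17 284] 0.0869 120.9
```

Run:
```python
import numpy as np
from scipy.optimize import least_squares
D=[[(40.6,.0904),(50.9,.0899),(65.3,.0885),(83.8,.0867)],[(1.8,.093),(11.8,.0929),(26.2,.0929),(44.2,.0918)],[(318.6,.0894),(328.7,.0902),(343.2,.0914),(1.0,.0918),(18.6,.0916)],[(87.1,.094),(97.9,.0926),(113.3,.0912),(214.6,.0872)]]
P=[np.array([[r*np.cos(np.radians(a)),r*np.sin(np.radians(a))] for a,r in d]) for d in D]
g=lambda v:np.concatenate([np.hypot(*(p-v[:2]).T)-v[2+i] for i,p in enumerate(P)])
s=least_squares(g,[0,0,.09,.09,.09,.09]);print(s.x.round(4),np.abs(s.fun).max())
for p in P: print((np.degrees(np.arctan2(*(p-s.x[:2]).T[::-1]))%360).round(1))
```

```text
[0.0061 0.001  0.0853 0.0868 0.0856 0.0929] 0.0002260205657407116
[42.8 53.7 68.8 87.8]
[ 1.3 12.  27.4 46.6]
[315.4 326.  341.4   0.4  19.3]
[ 90.9 101.7 117.  212.9]
```

```bash
sed -i 's/\[.6325,.0023\]/[.6386,.0033]/' d.py n.py; python3 n.py 16 .1425 8
```

```text
[ 0.019 -0.082 -0.052]
[ 0.017 -0.165 -0.452]
[ 0.013 -0.248 -0.852]
[ 0.005 -0.331 -1.252]
[-0.005 -0.413 -1.652]
[-0.019 -0.495 -2.052]
[-0.035 -0.576 -2.452]
[-0.054 -0.657 -2.852]
```

Emit:
jog_arm(deltas=[[[0.006,-0.05,0.005,-0.1],[0.01,-0.14,0.004,-0.45],[0.01,-0.24,0.003,-0.85],[0.004,-0.331,0.002,-1.25],[-0.006,-0.413,0,-1.65],[-0.02,-0.495,-0.001,-2.05],[-0.036,-0.576,-0.002,-2.45],[-0.054,-0.657,-0.003,-2.85]]])

```text
t: 17.55
eef_pos: [0.7594, -0.0707, 0.0165]
ee_rot: [3.141, -0.003, -0.545]
force: [-1.2, -3.3, 10.7]
width: 0.0003
gripper_force: 4.8
```

```bash
python3 d.py; python3 n.py 4 .1425 2
```

```text
t 17.55 fing ang 328.51 r 0.1417 yaw-ang 0.25579895442109546 z 0.0165 F [-1.2 -3.3 10.7]
red 251 0.0849 181.3
green 269 0.093 229.0
blue 102 0.0788 143.7
yellow 42 0.0799 92.5
[ 0.012 -0.083 -0.387]
[ 0.008 -0.166 -0.787]
```

Red is at about 181° on the fitted axis, so I'll release upward.

Emit:
jog_arm(deltas=[[[0,0,-0.03,0],[0,0,-0.2,0],[0,0,-0.7,0],[0,0,-1.4,0],[0,0,-2.2,0],[0,0,-3.0,0],[0,0,-3.3,0],[0,0,-3.3,0]]], grip=70)

```text
t: 18.6
eef_pos: [0.7588, -0.0697, 0.2144]
ee_rot: [-3.14, -0.002, -0.545]
force: [0.9, 0.2, -1.4]
width: 0.0692
gripper_force: 0.0
```

```bash
python3 d.py
python3 - <<'E'
from h import *
t=grab_frame('top');s=grab_frame('side')
for c,v in(('red',150),('green',80),('blue',120)):
    a,sa=blob(t,c,(225,130,390,290),v);b,sb=blob(s,c,(220,180,375,320),v)
    p,e=tri(t,a,s,b);print(c,sa[2:],sb[2:],p.round(4),round(e,4))
f=grab_frame('wrist');print(f['xyz'],f['rotation'])
E
python3 g.py .5533 .0033 .2 -90
```

```text
t 18.6 fing ang 328.71 r 0.1406 yaw-ang 0.06589054918237025 z 0.2144 F [ 0.9  0.2 -1.4]
red 256 0.0852 181.8
green 270 0.0928 229.4
blue 143 0.0826 143.6
yellow 105 0.0745 94.0
red [ 18  18 252] [ 20  18 287] [5.538e-01 5.000e-04 9.990e-02] 0.0002
green [ 19  19 269] [ 19  17 263] [ 0.5786 -0.0677  0.0986] 0.0003
blue [ 12  18 144] [ 20  18 283] [0.5742 0.0544 0.0955] 0.0042
[ 0.82345174 -0.11074676  0.39263051] [ 2.84731287e+00 -2.34387869e-03 -2.11592137e+00]
t 18.8 [ 0.7574 -0.0698  0.2104] -31.2 q [ 0.16  0.5   0.25 -0.   -1.33  0.86] F [-0.2  0.1 -0.9] delta [-3.54   0.719  0.186] 11.76
```

Run:
```python
from h import *
f=np.load('side.npy',allow_pickle=True).item()
for z in(.08,.09,.1,.11,.12,.13): print(z,[((proj(f,[x,.0024+.0965,z])-[290,225])*10).round().tolist() for x in(.449,.527)])
g=grab_frame('wrist');save('w2',g)
im=g['img'].copy()
p=np.array(arm.get_state()['eef_pos']);R=Rot.from_euler('xyz',arm.get_state()['ee_rot']).as_matrix()
for dz,c in((0,(255,0,0)),(-.026,(0,255,0)),(-.066,(0,0,255))):
    for y in(-.035,.035):
        u=proj(g,p+R@[0,y,dz]);cv2.circle(im,(int(u[0]),int(u[1])),4,c,-1)
cv2.imwrite('pics/w2m.png',im[:,:,::-1])
```

```text
0.08 [[271.0, 628.0], [16.0, 423.0]]
0.09 [[271.0, 592.0], [15.0, 387.0]]
0.1 [[271.0, 556.0], [14.0, 351.0]]
0.11 [[272.0, 519.0], [12.0, 315.0]]
0.12 [[272.0, 482.0], [11.0, 278.0]]
0.13 [[273.0, 444.0], [10.0, 241.0]]
```

View pics/w2m.png

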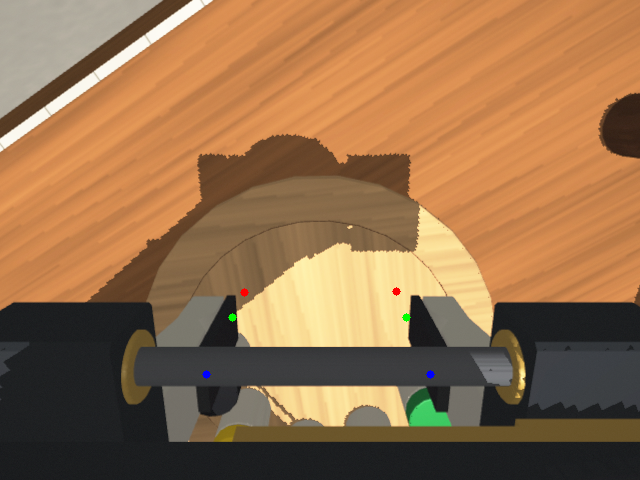

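The wrist picture shows the open fingertips at about (236,297) and (410,297). They match the points 26 mm above the reported TCP (green dots), so true tip z = reported z + 0.026. Next I'll go above the red tin with yaw −90°, closing radially.

Emit:
jog_arm(deltas=[[[-0.3,0.06,0,1.0],[-0.8,0.16,0,2.6],[-1.3,0.26,0.1,4.4],[-1.8,0.36,0.2,6.2],[-2.4,0.48,0.3,8.0],[-3.0,0.6,0.4,9.8],[-3.4,0.7,0.6,11.4],[-3.54,0.73,0.7,11.8]]])

```text
t: 19.85
eef_pos: [0.5519, 0.0028, 0.1697]
ee_rot: [3.14, -0.0, -1.576]
force: [0.5, 0.7, -0.3]
width: 0.0704
gripper_force: 0.0
```

```bash
python3 g.py .554 .0015 .035 -90
python3 - <<'E'
from h import *
t=grab_frame('wrist');save('w3',t)
a,st=blob(t,'red',None,150);print(a,st,[plane(t,*a,z).round(4) for z in(.1,.104,.108)])
E
```

```text
t 19.85 [0.5519 0.0028 0.1697] -90.3 q [ 0.36  0.18 -0.31 -0.   -1.08 -0.36] F [ 0.5  0.7 -0.3] delta [ 0.021 -0.038  2.244] -0.06
[321.65529931 247.04465162] [ 286  211   72   73 4076] [array([0.5514, 0.0009, 0.1   ]), array([ 5.514e-01, -4.000e-04,  1.040e-01]), array([ 0.5513, -0.0016,  0.108 ])]
```

Emit:
jog_arm(deltas=[[[0.02,-0.01,0.1,0],[0.03,-0.01,0.4,0],[0.03,-0.01,0.8,0],[0.03,-0.01,1.2,0],[0.03,-0.01,1.6,0],[0.03,-0.01,1.9,0],[0.03,-0.01,2.1,0],[0.03,-0.01,2.2,0]]], grip=64)

```text
t: 20.9
eef_pos: [0.5546, 0.0006, 0.0378]
ee_rot: [3.141, -0.0, -1.574]
force: [-0.7, -0.1, -0.6]
width: 0.0642
gripper_force: 0.0
```

```bash
python3 g.py .554 .0015 .035 -90
python3 - <<'E'
from h import *
t=grab_frame('wrist');s=grab_frame('side');save('w4',t)
cv2.imwrite('pics/g4.png',np.hstack([cv2.resize(s['img'][190:310,240:400],(400,300),interpolation=2),cv2.resize(t['img'],(400,300))])[:,:,::-1])
E
```

```text
t 20.9 [0.5546 0.0006 0.0378] -90.2 q [ 0.35  0.33 -0.46  0.   -0.79 -0.36] F [-0.7 -0.1 -0.6] delta [-0.016  0.01   0.047] -0.04
```

View pics/g4.png

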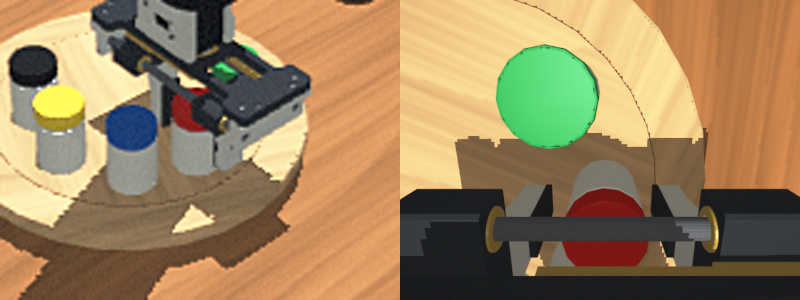

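The view shows the fingers straddling the red tin (lid at x 560–650 between finger faces at 550 and 655), with the neighbours clear. Closing gently.

Emit:
jog_arm(deltas=[[[0,0.01,0.02,0],[0,0.02,0.03,0],[0,0.02,0.03,0],[0,0.02,0.03,0],[0,0.02,0.03,0],[0,0.02,0.03,0]]], grip=36, squeeze=15)

```text
t: 21.75
eef_pos: [0.5534, 0.0009, 0.0373]
ee_rot: [-3.141, 0.0, -1.574]
force: [-0.7, 1.7, 5.2]
width: 0.0439
gripper_force: 15.0
```

Emit:
jog_arm(deltas=[[[0,0,-0.04,0],[0,0,-0.1,0],[0,0,-0.2,0],[0,0,-0.4,0],[0,0,-0.7,0],[0,0,-1.0,0],[0,0,-1.25,0],[0,0,-1.3,0]]])

```text
t: 22.75
eef_pos: [0.5541, 0.001, 0.1164]
ee_rot: [-3.139, 0.001, -1.574]
force: [0.6, 0.5, -1.8]
width: 0.0439
gripper_force: 15.0
```

```bash
python3 d.py; python3 g.py .516 .3835 .115 -90
python3 - <<'E'
from h import *
t=grab_frame('wrist');s=grab_frame('side')
cv2.imwrite('pics/g5.png',np.hstack([cv2.resize(s['img'][150:330,200:440],(400,300),interpolation=2),cv2.resize(t['img'],(400,300))])[:,:,::-1])
E
```

```text
t 22.75 fing ang 181.54 r 0.0846 yaw-ang 88.27791563867095 z 0.1164 F [ 0.6  0.5 -1.8]
green 37 0.1078 232.8
yellow 57 0.0919 85.6
t 22.8 [0.5537 0.001  0.1159] -90.2 q [ 0.36  0.23 -0.38 -0.   -0.96 -0.36] F [-0.1  0.3 -1.7] delta [-6.373  0.649  0.018] -0.04
```

View pics/g5.png

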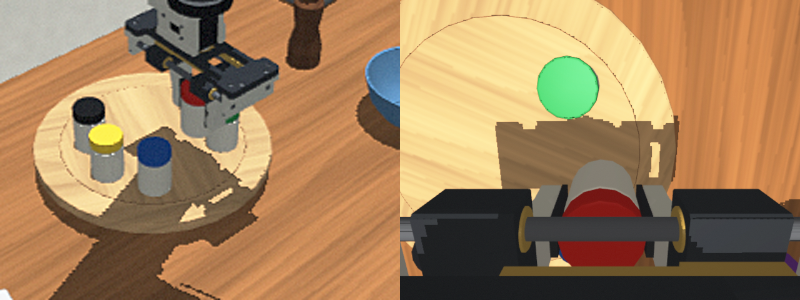

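The red tin is lifted and upright between the fingers, the disc is undisturbed and four tins stand. Moving to the scale.

Emit:
jog_arm(deltas=[[[-0.1,0,-0.2,0],[-0.4,0,-0.4,0],[-0.9,0.05,-0.6,0],[-1.5,0.1,-0.7,0],[-2.2,0.2,-0.7,0],[-2.9,0.3,-0.7,0],[-3.5,0.35,-0.7,0],[-4.0,0.4,-0.7,0]]])

```text
t: 23.9
eef_pos: [0.5297, 0.2436, 0.1577]
ee_rot: [-3.141, 0.001, -1.573]
force: [-0.2, -0.4, -1.6]
width: 0.0437
gripper_force: 15.0
```

```bash
python3 g.py .516 .3835 .115 -90
cat > w.py <<'E'
from h import *
h=None
for n in('wrist','top','side'):
    f=grab_frame(n);save('p_'+n,f)
    h=cv2.cvtColor(cv2.GaussianBlur(f['img'],(3,3),0),cv2.COLOR_RGB2HSV)
    g=cv2.inRange(h,(115,5,100),(165,60,255));g=cv2.morphologyEx(g,cv2.MORPH_OPEN,np.ones((5,5)))
    for c in sorted(cv2.findContours(g,0,1)[0],key=cv2.contourArea)[-2:]:
        if len(c)>5: e=cv2.fitEllipse(cv2.convexHull(c));print(n,cv2.contourArea(c),np.round(e[0]+e[1],1),plane(f,*e[0],.024).round(4))
E
python3 w.py
```

```text
t 23.9 [0.5297 0.2436 0.1577] -90.1 q [ 0.77  0.24 -0.26  0.   -1.07 -0.77] F [-0.2 -0.4 -1.6] delta [-2.33   0.233  0.713] -0.02Traceback (most recent call last):
  File "w.py", line 8, in <module>
    if len(c)>5: e=cv2.fitEllipse(cv2.convexHull(c));print(n,cv2.contourArea(c),np.round(e[0]+e[1],1),plane(f,*e[0],.024).round(4))
                   ~~~~~~~~~~~~~~^^^^^^^^^^^^^^^^^^^
cv2.error: OpenCV(4.12.0) /io/opencv/modules/imgproc/src/shapedescr.cpp:361: error: (-201:Incorrect size of input array) There should be at least 5 points to fit the ellipse in function 'fitEllipseNoDirect'
```

Emit:
jog_arm(deltas=[[[-0.5,0.05,0,0],[-1.0,0.1,0,0],[-1.5,0.16,0.1,0],[-1.9,0.2,0.3,0],[-2.2,0.23,0.5,0],[-2.32,0.25,0.7,0],[-2.34,0.25,0.9,0],[-2.34,0.25,1.1,0]]])

```text
t: 24.95
eef_pos: [0.5156, 0.3806, 0.09]
ee_rot: [3.141, -0.0, -1.575]
force: [-0.2, 0.3, -0.7]
width: 0.0434
gripper_force: 15.0
```

```bash
python3 g.py .515 .384 .030 -90
python3 - <<'E'
from h import *
t=grab_frame('wrist');s=grab_frame('side')
cv2.imwrite('pics/g6.png',np.hstack([cv2.resize(s['img'][250:460,80:360],(400,300),interpolation=2),cv2.resize(t['img'],(400,300))])[:,:,::-1])
E
```

```text
t 24.95 [0.5156 0.3806 0.09  ] -90.2 q [ 0.94  0.39 -0.21 -0.   -0.97 -0.94] F [-0.2  0.3 -0.7] delta [-0.056  0.01   1.   ] -0.04
```

View pics/g6.png

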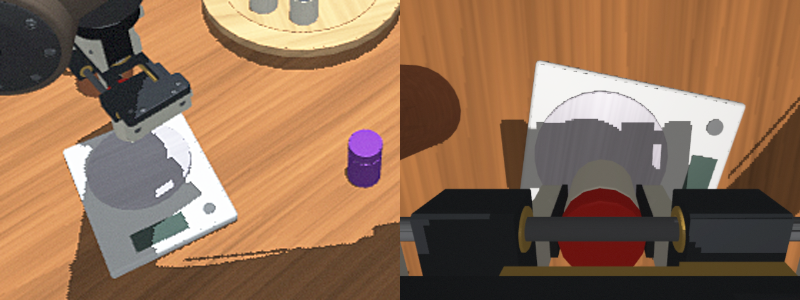

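The wrist view shows the tin over the platform (centre column about 600), in line with it. Descending.

Emit:
jog_arm(deltas=[[[-0.03,0.01,0.1,0],[-0.05,0.01,0.3,0],[-0.05,0.01,0.5,0],[-0.05,0.01,0.7,0],[-0.05,0.01,0.83,0],[-0.05,0.01,0.9,0],[-0.05,0.01,0.95,0],[-0.05,0.01,0.97,0]]])

```text
t: 26.05
eef_pos: [0.5151, 0.3844, 0.0328]
ee_rot: [-3.141, 0.0, -1.574]
force: [1.2, -0.5, -1.0]
width: 0.0436
gripper_force: 15.0
```

```bash
python3 g.py .515 .384 .019 -90
```

```text
t 26.05 [0.5151 0.3844 0.0328] -90.2 q [ 0.94  0.45 -0.26  0.   -0.85 -0.95] F [ 1.2 -0.5 -1. ] delta [0.007 0.001 0.23 ] -0.04
```

Emit:
jog_arm(deltas=[[[0,0,0.03,0],[0,0,0.05,0],[0,0,0.065,0],[0,0,0.08,0],[0,0,0.095,0],[0,0,0.11,0]]])

```text
t: 26.8
eef_pos: [0.515, 0.3844, 0.0261]
ee_rot: [-3.142, 0.0, -1.574]
force: [0.1, 0.3, -0.6]
width: 0.0434
gripper_force: 15.0
```

Emit:
jog_arm(deltas=[[[0,0,0.015,0],[0,0,0.03,0],[0,0,0.045,0],[0,0,0.06,0]]])

```text
t: 27.3
eef_pos: [0.515, 0.3843, 0.0224]
ee_rot: [3.142, -0.0, -1.574]
force: [0.6, -0.4, -1.6]
width: 0.0438
gripper_force: 15.0
```

Emit:
jog_arm(deltas=[[[0,0,0.012,0],[0,0,0.025,0]]])

```text
t: 27.55
eef_pos: [0.515, 0.3844, 0.021]
ee_rot: [-3.142, 0.0, -1.574]
force: [-0.3, -0.6, -1.5]
width: 0.0437
gripper_force: 15.0
```

Emit:
jog_arm(deltas=[[[0,0,0.01,0],[0,0,0.02,0]]])

```text
t: 27.8
eef_pos: [0.515, 0.3844, 0.0198]
ee_rot: [-3.142, 0.0, -1.574]
force: [0.5, -0.2, -1.0]
width: 0.0438
gripper_force: 15.0
```

Emit:
jog_arm(deltas=[[[0,0,0.01,0],[0,0,0.02,0]]])

```text
t: 28.05
eef_pos: [0.5151, 0.3845, 0.0193]
ee_rot: [-3.141, 0.0, -1.574]
force: [-3.2, -1.0, 7.6]
width: 0.0436
gripper_force: 15.0
```

Contact. Opening, then rising straight up.

Emit:
jog_arm(deltas=[[[0,0,0,0],[0,0,0,0],[0,0,0,0],[0,0,-0.05,0],[0,0,-0.2,0],[0,0,-0.5,0],[0,0,-0.9,0],[0,0,-1.3,0]]], grip=68)

```text
t: 29.05
eef_pos: [0.5153, 0.3846, 0.0989]
ee_rot: [-3.141, 0.001, -1.574]
force: [0.2, -0.3, 0.4]
width: 0.0681
gripper_force: 0.0
```

Run:
```python
from h import *
t=grab_frame('wrist');s=grab_frame('side')
cv2.imwrite('pics/g7.png',np.hstack([cv2.resize(s['img'][250:460,80:360],(400,300),interpolation=2),cv2.resize(t['img'],(400,300))])[:,:,::-1])
a,st=blob(s,'red',(100,250,300,440));print(a,st,plane(s,*a,.083))
print(arm.get_state()['t'],arm.get_state()['eef_pos'])
```

```text
[169.85338346 348.59022556] [159 337  25  20 266] [0.50783643 0.39236173 0.083     ]
29.15 [0.51669875 0.38602442 0.1013502 ]
```

The picture allowance is used up, so I'll verify numerically once the arm is clear.

Emit:
jog_arm(deltas=[[[0,0,-0.5,0],[0,0,-1.0,0],[0.3,0.2,-1.4,0],[0.9,0.5,-1.6,0],[1.6,0.8,-1.6,0],[2.3,1.0,-1.6,0],[2.8,1.2,-1.6,0],[3.0,1.2,-1.6,0]]])

```text
t: 30.15
eef_pos: [0.4418, 0.2032, 0.1937]
ee_rot: [-3.141, 0.001, -1.575]
force: [0.1, 0.9, -0.1]
width: 0.0681
gripper_force: 0.0
```

```bash
python3 d.py
python3 - <<'E'
from h import *
t=grab_frame('top');s=grab_frame('side')
a,sa=blob(t,'red',(90,200,220,330));b,sb=blob(s,'red',(100,250,300,440));print(sa,sb,tri(t,a,s,b),plane(t,*a,.085))
# tin vs platform centre in pixels: expected lid px for platform estimate
for f,p in((t,a),(s,b)): print(p,[proj(f,[*c,.086]).round(1) for c in((.515,.384),(.517,.382))])
for n,f in(('top',t),('side',s)):
    h=cv2.cvtColor(cv2.GaussianBlur(f['img'],(3,3),0),cv2.COLOR_RGB2HSV)
    g=cv2.inRange(h,(115,5,100),(165,60,255));b=(105,220,195,322) if n=='top' else (120,320,250,440)
    k=np.zeros_like(g);k[b[1]:b[3],b[0]:b[2]]=1;g=cv2.morphologyEx(g*k,cv2.MORPH_OPEN,np.ones((3,3)))
    c=max(cv2.findContours(g,0,1)[0],key=cv2.contourArea);e=cv2.fitEllipse(cv2.convexHull(c));print(n,np.round(e[0]+e[1],1),plane(f,*e[0],.024).round(4))
print(arm.get_state()['t'],arm.get_state()['eef_pos'])
E
```

```text
t 30.15 fing ang 134.56 r 0.2805 yaw-ang 135.23017829260402 z 0.1937 F [ 0.1  0.9 -0.1]
green 268 0.0929 229.5
blue 234 0.087 140.5
yellow 285 0.0856 94.5
[132 254  18  17 249] [159 332  25  25 492] (array([0.5157496 , 0.38514858, 0.08200711]), np.float64(0.00037214746497009083)) [0.51558676 0.3838743  0.085     ]
[140.5502008 261.6064257] [array([140.3, 261.9]), array([141.2, 261. ])]
[171.11585366 344.04878049] [array([171.6, 342.5]), array([172.1, 341.3])]
top [149.7 257.7  45.6  54.7] [0.5259 0.3847 0.024 ]
side [176.7 365.9  57.7  74.3] [0.5119 0.3869 0.024 ]
30.3 [0.44288904 0.20474279 0.19323539]
```

```bash
python3 -c "
from station import arm
print(arm.job_done())"
```

```text
the job is handed in; nothing more can be done
None
```

The job is handed in: the disc was turned by its rim until the red tin was within about 2° of front, and the tin now stands upright within about 2 mm of the measured centre of the scale's platform. Green, blue and yellow still stand on the disc by measurement (black last seen standing just after the lift), and the highest press reading was about 15 N.

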